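# Turn the tasting carousel by its rim and serve the red sample

## Task

Gently press on the bare outer rim of the sample carousel and turn it by that rim alone until the red-capped vial stands exactly in front, on the line of the blue pointer, then let go and let it come to rest. Only then lift the red-capped vial out and gently stand it upright, fully down, in the hole of the dark wooden stand, leaving the carousel as turned. Do not lean hard on the carousel, and leave the yellow-capped vials, the vial holders and the paper cup alone.

Things in the scene. Friction and masses are not known exactly. Their poses are not given: they have to be found in the camera images.
- base: Fixed grey foot of the carousel, a disc 200 mm across and 14 mm high with a flat grey tongue (10 mm high, 40 mm wide, reaching 195 mm from the centre) carrying a blue arrow and, 183 mm out, a blue pin with a ball top 77 mm high. Origin on the table on the turning axis; its -x axis points along the blue pointer, i.e. to the carousel's front.
- front (a point): Point fixed to the base, on the pointer's line 65 mm from the turning axis and 50 mm above the table (the height of the plate's top face): where the middle of the red vial's foot must come.
- carousel: Inner plate of the carousel, pale wood, 194 mm across, top face 50 mm above the table, turning without stops, either way, about the vertical axis through its centre, together with its rim. Origin on the axis at table height, z up; its attitude turns with the plate. The bearing resists with a steady 0.4 N m plus light damping, so the plate stops as soon as it is no longer driven.
- rim (a point): Above or below the rim, 120 mm out on the plate's -x side. The rim, a flat smooth darker wooden ring (100 to 140 mm radius), has no grip: it turns only by friction under a fingertip pressed on it. Its top is somewhere 41 to 60 mm above the table, set differently each time and not measured here: feel for it. It sinks 1 mm per 6 N. 8 to 12 N drives it, below about 5 N the finger slips, over 18 N is too much.
- holders: Six white ring collars (34 mm outside, 28 mm inside, 20 mm tall, so their tops are 70 mm above the table) on the plate, centres 65 mm from the axis, 60 degrees apart, and a small white hub disc (32 mm across, 12 mm tall) between them; they turn with the plate and must not be pushed. Same origin and axes as the carousel. Two opposite collars are empty, one of them at the carousel's -x side.
- vial_red: The marked sample: amber vial 24 mm across with a red cap (25 mm across, the upper 22 mm), 70 mm tall in all, about 60 g, standing loose in one collar on the plate, 40 to 140 degrees away from the front at the start, to either side. Origin at the centre of its foot, z up.
- vial_a: Yellow-capped vial with a black top, same shape and size, standing in a collar. Origin at the centre of its foot. Leave it standing in its collar.
- vial_b: Another yellow-capped vial, as vial_a.
- vial_c: Another yellow-capped vial, as vial_a.
- stand: Fixed dark wooden block 80 x 80 mm, 40 mm high, with one round hole in its top. Origin at the centre of its underside on the table.
- stand_hole0 (a point): Centre of the hole's mouth at the top of the stand, 40 mm above the table, z up; hole 27 mm across, 25 mm deep, slightly chamfered.
- cup: White paper-type cup, 72 mm across the mouth and 85 mm high, standing loose on the table. Origin under its centre. Leave it.

How it is judged:
On the way, in this order (a step that is already met when the one before it is completed fails the run):
1. the carousel rests untouched with the red-capped vial, still in its collar, at the front (within 7 mm of the pointer's point) (horizontal distance between vial_red and front below 0.007 m and z of vial_red in the frame of carousel below 0.056 m and angular speed of carousel below 0.05 rad/s and contact force between the fingers and carousel below 0.3 N and contact force between the fingers and vial_red below 0.3 N), for 0.3 s.
2. the red-capped vial is lifted clear of its collar (z of vial_red in the frame of carousel above 0.075 m), for 0.1 s.
At the end, for the whole second after the job is handed in: The red-capped vial stands upright (within 7 degrees), released and still in the stand's hole, foot 21 mm or more below its mouth; carousel at rest, the emptied collar still in front (within 11 degrees), the three yellow-capped vials upright in their collars; cup moved less than 20 mm (horizontal distance between vial_red and stand_hole0 below 0.005 m and z of vial_red in the frame of stand_hole0 below -0.021 m and angle between vial_red's own z axis and vertical below 0.12 rad and linear speed of vial_red below 0.02 m/s and contact force between the fingers and vial_red below 0.2 N and angular speed of carousel below 0.05 rad/s and angle between the x axis of carousel and the x axis of base, either way round between 0.85 and 1.25 rad and z of each of vial_a, vial_b, vial_c in the frame of carousel below 0.056 m and angle between each of vial_a, vial_b, vial_c's own z axis and vertical below 0.2 rad and horizontal distance between each of vial_a, vial_b, vial_c and carousel below 0.072 m and distance of cup from where it was at the start of the episode below 0.02 m); the robot touches nothing.
It fails at once if the carousel is pressed or pushed with more than 18 N (contact force between any of the fingers, the arm and carousel above 18 N).
It fails at once if the vial holders are pushed (over 2 N): the carousel is turned by its rim only (contact force between any of the fingers, the arm and holders above 2 N).
It fails at once if the red-capped vial is touched (over 1 N) while on the carousel and more than 14 mm away from the front (horizontal distance between vial_red and front above 0.014 m and horizontal distance between vial_red and carousel below 0.08 m and z of vial_red in the frame of carousel below 0.06 m and contact force between any of the fingers, the arm and vial_red above 1 N).
It fails at once if a yellow-capped vial is pushed (over 2 N) or knocked over, or the cup is moved more than 20 mm or tipped (contact force between any of the fingers, the arm and vial_a above 2 N or contact force between any of the fingers, the arm and vial_b above 2 N or contact force between any of the fingers, the arm and vial_c above 2 N or angle between any of vial_a, vial_b, vial_c's own z axis and vertical above 0.35 rad or distance of cup from where it was at the start of the episode above 0.02 m or angle between cup's own z axis and vertical above 0.3 rad).
It fails at once if the red-capped vial is driven against the stand with more than 22 N (contact force between vial_red and stand above 22 N).
It also fails if it takes over 72 s, if anything falls off the work surface, if the arm or the gripper's body presses on something with over 40 N, if the wrist force passes 120 N, or if a joint passes its speed limit or range.

## Robot

A 6-joint arm with a two-finger parallel gripper is mounted at the origin on the work surface. World frame = base frame: x ahead of the robot, y to its left, z up, the work surface at z = 0. Lengths are in m, angles in rad, forces in N, time in s.
With the tool pointing down it reaches from about 0.35 to 0.975 m from the base axis. Payload 4.9 kg.
Tool frame: the origin (TCP) lies at the very end of the fingers, on their centre line; the grasp point (between the pads) lies 19 mm behind it; z points along the fingers, y is the line along which they close (so a half turn about z gives the same grasp; the last joint's range is limited). The gripper opens to 85 mm and grips with 20 to 120 N. Pads are 22 mm wide; open, the fingers measure 114 mm over their backs; the gripper's body (76 mm by 85 mm) begins 54 mm behind the grasp point. The pads swing forward as they close: fully open they stand 13 mm farther back than shut.
Start: joints at [-1.345, 0.053, 1.613, -0, 1.476, -0.119], TCP at [0.211, -0.588, 0.201] pointing down, gripper open.
Joint ranges: [-3.01, 3.01], [-1.01, 2.22], [0.06, 2.58], [-1.02, 4.17], [0.09, 2.62], [-3.14, 3.14]. Speed limits (rad/s): [2.57, 2.57, 3.14, 3.14, 3.14, 3.14].

## Interface

Orientations are given as a rotation vector (axis times angle).
In Python, from station import ctrl, imaging gives the robot as it stands.
- The arm moves only by the tool play_rows, never from a script. Its argument "series" is a list of rows, each a list of 3 entries, a list of its own where there are three numbers: the opening, from 0 (shut) to 1 (fully open), then the shift along the tool's x, y, z each as a share of 0.05 m, from -1 to 1, then the turn, a rotation vector about the tool's x, y, z each as a share of 8 degrees, from -1 to 1. In form: [[grip, [dx, dy, dz], [ax, ay, az]], ...]. A call has 1 to 8 rows; each row shifts and turns the commanded pose from where the row before left it, along the tool's axes as they then stand; what a row does not reach is not made up. A row lasts 1/8 s, in which the tool goes at most 62.5 mm and 10.7 degrees, less where a joint would pass 70% of its speed; a pose out of reach is approached as far as the arm can. A call with a number of a shift or a turn outside -1 to 1 is refused whole. A call with a gripper value outside its range is refused whole. The fingers move at their own pace and stop on an object; "force" is the grip in N (left out, the last holds). Time passes only in rows, so rows that do not move let the fingers close. It gives the time, the measured TCP pose, the force, the opening and the grip force at its end, in the units of the state.
- ctrl.get_obs(): the state, without advancing time (a new reading comes with each control period).
- imaging.get_image(name): name is "scene" or "top" or "wrist"; returns a dict with "color" (384x512x3 uint8, blue, green, red), "fx", "fy", "cx", "cy" (pixels), "D" ([k1, k2, p1, p2, k3] as OpenCV has them; the pictures are not rectified), "extrinsics" (4x4, takes a point from world to camera coordinates); the wrist camera has in their place "hand_eye" (4x4, takes a point from camera to tool coordinates, whose origin is the TCP and whose axes are the flange's). Camera axes: x right, y down, z forward; pixel columns grow to the right and rows downward; lengths in m; the calibration is good to about 2 mm. A picture is of the moment at which its call begins: read the wrist's pose just before it. There is no depth.
- ctrl.finish_job(): hands the job in; it is judged then, once.
The state is a dict: "t": time; "q": joint angles; "dq": joint speeds; "effort": joint torques, N m; "tool_pos": TCP position; "tool_rot": TCP orientation; "contact_force": force on the tool from outside, world axes, zero at the start; "wrist_torque": the same for the moment, N m; "opening": finger opening in m; "grip_force": force on a finger pad.
Only numpy, scipy, OpenCV 4.12 (cv2) and the standard library are available. Lean on these libraries where they do the work, as an engineer would, in place of code of your own. Each camera call takes 0.05 s, during which the arm holds its last target. There are 200 camera calls.

## Working session

There is one attempt and no reset: what is moved stays moved. The work goes in short steps, Python scripts to look and compute and a tool call to move; the robot and the scene stay as the last step left them, time stands still between calls to the robot, and variables do not carry over. Pictures are saved under pics/ and viewed, at most 10 in all, crops included, and the job is handed in when it is done.

Besides the shell and the picture viewer there is one more tool, called after ">>>" as name(argument=value, ...) on one line, values as JSON. play_rows: Moves the arm, as the interface text tells. Shift numbers are shares of 0.05 m and turn numbers shares of 8 degrees, none past 1 either way. Its arguments: {"type":"object","properties":{"series":{"type":"array"},"force":{"type":"number"}},"required":["series"]}

```bash
mkdir -p pics; ls; python3 - <<'E'
from station import ctrl, imaging
import cv2,numpy as np
o=ctrl.get_obs(); print({k:np.round(v,3).tolist() for k,v in o.items()})
for n in ("scene","top"):
    d=imaging.get_image(n); cv2.imwrite(f"pics/{n}0.png",d["color"])
    print(n,d["fx"],d["fy"],d["cx"],d["cy"],d["D"],np.round(d["extrinsics"],4).tolist())
a=cv2.imread("pics/scene0.png");b=cv2.imread("pics/top0.png")
cv2.imwrite("pics/top0b.png",cv2.resize(b,(800,600),interpolation=cv2.INTER_CUBIC))
E
```

```text
pics
{'t': 0.0, 'q': [-1.345, 0.053, 1.614, -0.0, 1.476, -0.119], 'dq': [-0.001, 0.001, -0.001, -0.001, -0.001, -0.001], 'effort': [0.001, -39.367, -37.018, -0.0, 0.007, 0.0], 'tool_pos': [0.211, -0.588, 0.2], 'tool_rot': [-3.093, -0.539, 0.0], 'contact_force': [-0.373, 0.204, -0.328], 'wrist_torque': [0.013, 0.004, -0.005], 'grip_force': 0.0, 'opening': 0.086}
scene 434.2190931724972 434.2190931724972 258.01060309763017 190.39933879103498 [-0.09954641  0.          0.          0.          0.        ] [[-0.8123, 0.5831, -0.0091, 0.4216], [0.4715, 0.6474, -0.5989, -0.268], [-0.3433, -0.4908, -0.8008, 1.2557], [0.0, 0.0, 0.0, 1.0]]
top 353.4265939660362 353.4265939660362 252.4377404842866 196.63682501840307 [0.00901031 0.         0.         0.         0.        ] [[0.0787, -0.9969, 0.0017, 0.0405], [-0.9699, -0.0769, -0.2311, 0.6049], [0.2305, 0.0166, -0.9729, 0.5936], [0.0, 0.0, 0.0, 1.0]]
```

View pics/top0b.png

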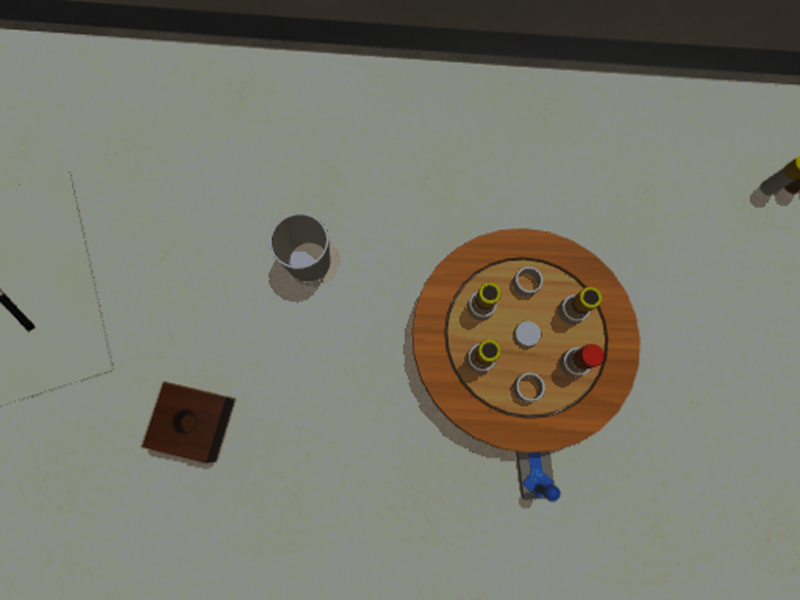

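View pics/scene0.png

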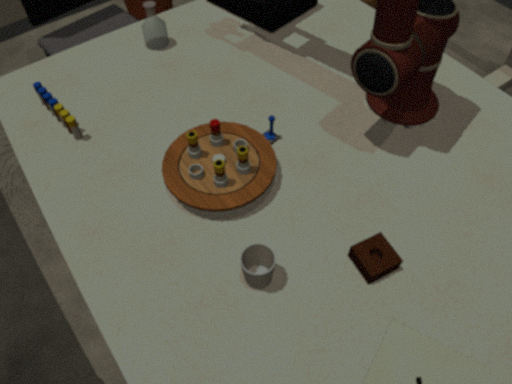

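Top view (800x600 scale): hub at (527,333), empty collars at (530,387) and (528,280), red cap at (592,355), pin ball at (552,493), stand hole at (185,421), cup at about (300,245). The scene view agrees.

```bash
cat > h.py <<'E'
import numpy as np,cv2
from station import ctrl,imaging
from scipy.spatial.transform import Rotation as R
def ray(d,uv,T):  # T: cam->world
    K=np.array([[d["fx"],0,d["cx"]],[0,d["fy"],d["cy"]],[0,0,1]])
    n=cv2.undistortPoints(np.array([[uv]],float),K,np.array(d["D"]))[0,0]
    return T[:3,:3]@np.array([n[0],n[1],1]),T[:3,3]
def world(d,uv,z,T=None):
    if T is None: T=np.linalg.inv(d["extrinsics"])
    r,c=ray(d,uv,T); return c+r*(z-c[2])/r[2]
def wristT(o,d):
    T=np.eye(4);T[:3,:3]=R.from_rotvec(o["tool_rot"]).as_matrix();T[:3,3]=o["tool_pos"]
    return T@d["hand_eye"]
def proj(d,p,T):
    q=np.linalg.inv(T)@np.append(p,1); K=np.array([[d["fx"],0,d["cx"]],[0,d["fy"],d["cy"]],[0,0,1]])
    return cv2.projectPoints(q[None,:3],np.zeros(3),np.zeros(3),K,np.array(d["D"]))[0][0,0]
def wrist():
    o=ctrl.get_obs(); d=imaging.get_image("wrist"); return o,d,wristT(o,d)
E
python3 - <<'E'
from h import *
d=imaging.get_image("top")
P={}
for n,u,v,z in [("hub",527,333,.062),("e1",530,387,.07),("e2",528,280,.07),("red",592,355,.12),("ball",552,493,.072),("hole",185,421,.04),("cup",301,240,.085),("y1",488,293,.12),("y2",488,350,.12),("y3",590,297,.12),("c1",163,383,.04),("c2",235,397,.04),("c3",143,448,.04)]:
    P[n]=world(d,(u*.64,v*.64),z); print(n,P[n].round(4))
c=P["hub"][:2]
for n in P:
    w=P[n][:2]-c; print(n,np.hypot(*w).round(4),np.degrees(np.arctan2(w[1],w[0])).round(1))
o,w,T=wrist(); cv2.imwrite("pics/w0.png",w["color"]); print(w["hand_eye"].round(3),R.from_rotvec(o["tool_rot"]).as_matrix().round(3))
E
```

```text
hub [ 0.5827 -0.0737  0.062 ]
e1 [ 0.5173 -0.0768  0.07  ]
e2 [ 0.6469 -0.0715  0.07  ]
red [ 0.5519 -0.1314  0.12  ]
ball [ 0.4019 -0.1031  0.072 ]
hole [0.4475 0.3279 0.04  ]
cup [0.6709 0.2072 0.085 ]
y1 [ 0.6128 -0.0158  0.12  ]
y2 [ 0.5484 -0.0184  0.12  ]
y3 [ 0.6171 -0.1294  0.12  ]
c1 [0.4903 0.3621 0.04  ]
c2 [0.4804 0.2724 0.04  ]
c3 [0.4126 0.3721 0.04  ]
hub 0.0 0.0
e1 0.0655 -177.3
e2 0.0642 1.9
red 0.0654 -118.1
ball 0.1832 -170.7
hole 0.4238 108.6
cup 0.2944 72.6
y1 0.0652 62.6
y2 0.0651 121.8
y3 0.0655 -58.3
c1 0.4455 102.0
c2 0.3609 106.5
c3 0.4772 110.9
[[-0.    -0.948 -0.317  0.081]
 [ 1.    -0.     0.001  0.   ]
 [-0.001 -0.317  0.948 -0.172]
 [ 0.     0.     0.     1.   ]] [[ 0.941  0.338 -0.   ]
 [ 0.338 -0.941  0.002]
 [ 0.    -0.002 -1.   ]]
```

Geometry checks out: collar radii are 65 mm, pin at 183 mm. The axis is at (0.5827,-0.0737), the pointer at -170.7° and red at about -118°, so the carousel must turn about -52.8° (clockwise). I'll press on the left rim at 125 mm radius.

>>> play_rows(series=[[0,[0.808,-0.795,0],[0,0,0]],[0,[0.808,-0.795,0],[0,0,0]],[0,[0.808,-0.795,0],[0,0,0]],[0,[0.808,-0.795,0],[0,0,0]],[0,[0.808,-0.795,0],[0,0,0]],[0,[0.808,-0.795,0],[0,0,0]],[0,[0.808,-0.795,0],[0,0,0]],[0,[0.808,-0.795,0],[0,0,0]]])

```text
t: 1.2
tool_pos: [0.4084, -0.1779, 0.2012]
tool_rot: [3.095, 0.538, 0.001]
contact_force: [0.5, 0.7, -0.4]
opening: -0.0
grip_force: 0.0
```

>>> play_rows(series=[[0,[0.808,-0.795,0],[0,0,0]],[0,[0.808,-0.795,0],[0,0,0]],[0,[0.808,-0.795,0],[0,0,0]],[0,[0.808,-0.795,0],[0,0,0]],[0,[0,0,0],[0,0,-1]],[0,[0,0,0],[0,0,-1]],[0,[0,0,0],[0,0,-1]],[0,[0,0,0],[0,0,-1]]])

```text
t: 2.2
tool_pos: [0.5061, 0.0247, 0.2009]
tool_rot: [-2.823, -1.378, 0.001]
contact_force: [0.6, -0.0, -0.4]
opening: 0.0
grip_force: 0.0
```

>>> play_rows(series=[[0,[0,0,0],[0,0,-1]],[0,[0,0,0],[0,0,-1]],[0,[0,0,0],[0,0,-1]],[0,[0,0,0],[0,0,-1]],[0,[0,0,0.5],[0,0,-1]],[0,[0,0,0.5],[0,0,-1]],[0,[0,0,0.5],[0,0,-1]],[0,[0,0,0.5],[0,0,-1]]])

```text
t: 3.2
tool_pos: [0.5061, 0.0246, 0.1002]
tool_rot: [-1.664, -2.664, 0.0]
contact_force: [0.0, 0.6, -0.2]
opening: -0.0
grip_force: 0.0
```

```bash
cat >> h.py <<'E'
def to(p,yaw=None):
    "shift (share units, tool axes) and turn (share) to reach p / yaw deg"
    o=ctrl.get_obs(); M=R.from_rotvec(o["tool_rot"]).as_matrix()
    y0=np.degrees(np.arctan2(M[1,0],M[0,0]))
    print("t",round(o["t"],2),"pos",np.round(o["tool_pos"],4),"yaw",y0.round(1),"tilt",M[:,2].round(3),"F",np.round(o["contact_force"],2),"q6",o["q"][5].round(2))
    print("shift shares",(M.T@(np.array(p)-o["tool_pos"])/.05).round(3), "turn z", None if yaw is None else round((y0-yaw)/8,3))
E
python3 - <<'E'
from h import *
c=np.array([.5827,-.0737]);a=np.radians(128)
to([*(c+.125*np.array([np.cos(a),np.sin(a)])),.066],128)
# rim height guess from top image extents
d=imaging.get_image("top")
for z in (.04,.045,.05,.055,.06):
    l=world(d,(413*.64,335*.64),z);r=world(d,(640*.64,340*.64),z);print(z,np.linalg.norm(l-r).round(4))
E
```

```text
t 3.2 pos [0.5061 0.0246 0.1002] yaw 116.0 tilt [-0.  0. -1.] F [ 0.03  0.57 -0.18] q6 -0.55
shift shares [ 0.006 -0.004  0.683] turn z -1.497
0.04 0.2819
0.045 0.2798
0.05 0.2777
0.055 0.2757
0.06 0.2736
```

>>> play_rows(series=[[0,[0,0,0.25],[0,0,-0.75]],[0,[0,0,0.25],[0,0,-0.75]],[0,[0,0,0.2],[0,0,0]],[0,[0,0,0],[0,0,0]],[0,[0,0,0.04],[0,0,0]],[0,[0,0,0],[0,0,0]]])

```text
t: 4.0
tool_pos: [0.5066, 0.0246, 0.0646]
tool_rot: [1.384, 2.82, 0.0]
contact_force: [0.3, -0.3, -0.5]
opening: 0.0002
grip_force: 0.0
```

>>> play_rows(series=[[0,[0,0,0.04],[0,0,0]],[0,[0,0,0],[0,0,0]]])

```text
t: 4.25
tool_pos: [0.5062, 0.0246, 0.062]
tool_rot: [-1.383, -2.82, 0.0]
contact_force: [-0.2, 0.5, 0.6]
opening: -0.0
grip_force: 0.0
```

>>> play_rows(series=[[0,[0,0,0.04],[0,0,0]],[0,[0,0,0],[0,0,0]]])

```text
t: 4.5
tool_pos: [0.5061, 0.0246, 0.0599]
tool_rot: [-1.383, -2.82, 0.0]
contact_force: [-0.2, 0.7, 0.3]
opening: -0.0003
grip_force: 0.0
```

>>> play_rows(series=[[0,[0,0,0.04],[0,0,0]],[0,[0,0,0],[0,0,0]]])

```text
t: 4.75
tool_pos: [0.5061, 0.0246, 0.0579]
tool_rot: [-1.383, -2.82, 0.0]
contact_force: [0.2, -0.1, 0.1]
opening: 0.0001
grip_force: 0.0
```

>>> play_rows(series=[[0,[0,0,0.04],[0,0,0]],[0,[0,0,0],[0,0,0]]])

```text
t: 5.0
tool_pos: [0.5061, 0.0246, 0.0559]
tool_rot: [-1.383, -2.82, 0.0]
contact_force: [-0.1, -0.2, -0.3]
opening: 0.0002
grip_force: 0.0
```

>>> play_rows(series=[[0,[0,0,0.04],[0,0,0]],[0,[0,0,0],[0,0,0]]])

```text
t: 5.25
tool_pos: [0.5061, 0.0246, 0.0539]
tool_rot: [-1.383, -2.82, 0.0]
contact_force: [0.6, 0.1, 0.3]
opening: 0.0001
grip_force: 0.0
```

>>> play_rows(series=[[0,[0,0,0.04],[0,0,0]],[0,[0,0,0],[0,0,0]]])

```text
t: 5.5
tool_pos: [0.5061, 0.0246, 0.0519]
tool_rot: [-1.383, -2.82, 0.0]
contact_force: [-0.7, 0.5, 0.9]
opening: 0.0002
grip_force: 0.0
```

>>> play_rows(series=[[0,[0,0,0.04],[0,0,0]],[0,[0,0,0],[0,0,0]]])

```text
t: 5.75
tool_pos: [0.5061, 0.0246, 0.0499]
tool_rot: [-1.383, -2.82, 0.0]
contact_force: [0.8, 0.6, 0.1]
opening: 0.0001
grip_force: 0.0
```

>>> play_rows(series=[[0,[0,0,0.04],[0,0,0]],[0,[0,0,0],[0,0,0]]])

```text
t: 6.0
tool_pos: [0.5061, 0.0246, 0.0479]
tool_rot: [-1.383, -2.82, 0.0]
contact_force: [-0.7, -0.0, 0.4]
opening: -0.0002
grip_force: 0.0
```

>>> play_rows(series=[[0,[0,0,0.04],[0,0,0]],[0,[0,0,0],[0,0,0]]])

```text
t: 6.25
tool_pos: [0.5061, 0.0246, 0.0459]
tool_rot: [-1.383, -2.82, 0.0]
contact_force: [-0.7, 0.2, 1.2]
opening: 0.0001
grip_force: 0.0
```

>>> play_rows(series=[[0,[0,0,0.02],[0,0,0]],[0,[0,0,0],[0,0,0]]])

```text
t: 6.5
tool_pos: [0.5062, 0.0246, 0.045]
tool_rot: [-1.383, -2.821, 0.0]
contact_force: [0.2, -0.7, 1.2]
opening: -0.0003
grip_force: 0.0
```

>>> play_rows(series=[[0,[0,0,0.02],[0,0,0]],[0,[0,0,0],[0,0,0]]])

```text
t: 6.75
tool_pos: [0.5062, 0.0246, 0.044]
tool_rot: [-1.383, -2.821, 0.0]
contact_force: [-0.4, -0.5, -0.7]
opening: -0.0005
grip_force: 0.0
```

>>> play_rows(series=[[0,[0,0,0.03],[0,0,0]],[0,[0,0,0],[0,0,0]]])

```text
t: 7.0
tool_pos: [0.5062, 0.0246, 0.0424]
tool_rot: [-1.383, -2.82, 0.0]
contact_force: [0.7, 0.3, -0.6]
opening: -0.0
grip_force: 0.0
```

>>> play_rows(series=[[0,[0,0,0.03],[0,0,0]],[0,[0,0,0],[0,0,0]]])

```text
t: 7.25
tool_pos: [0.5061, 0.0246, 0.0409]
tool_rot: [-1.383, -2.82, 0.0]
contact_force: [0.4, 0.3, -0.1]
opening: 0.0001
grip_force: 0.0
```

>>> play_rows(series=[[0,[0,0,0.02],[0,0,0]],[0,[0,0,0],[0,0,0]]])

```text
t: 7.5
tool_pos: [0.5062, 0.0246, 0.04]
tool_rot: [-1.383, -2.821, 0.0]
contact_force: [-0.2, -0.1, -0.5]
opening: 0.0003
grip_force: 0.0
```

No contact at z = 0.040, which is below the given range, so I'll look before going lower.

```bash
python3 - <<'E'
from h import *
d=imaging.get_image("scene")["color"][100:230,130:310]
o,w,T=wrist()
im=np.vstack([cv2.resize(d,(396,286),interpolation=3)]); ww=cv2.resize(w["color"],(396,286))
t=imaging.get_image("top")["color"][130:310,240:430]
cv2.imwrite("pics/chk.png",np.hstack([np.vstack([im,ww]),cv2.resize(t,(400,572),interpolation=3)]))
E
```

```text
(no output)
```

View pics/chk.png

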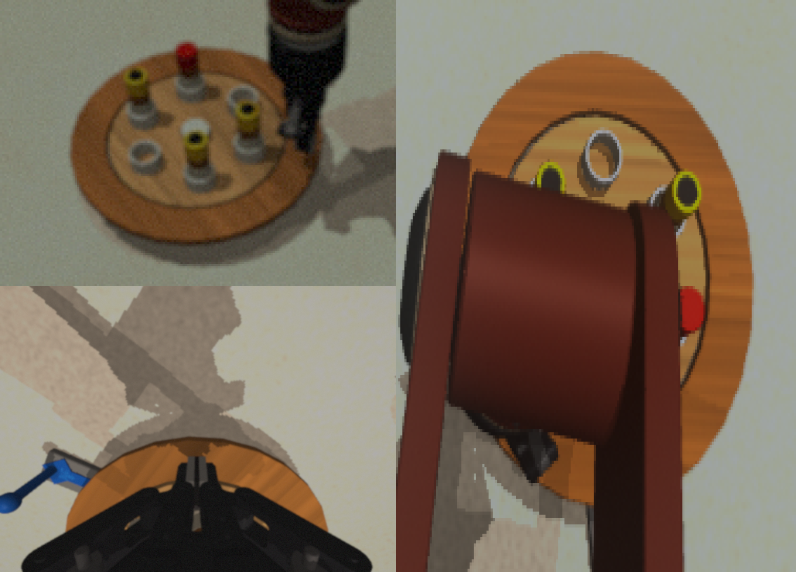

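```bash
python3 - <<'E'
from h import *
o,w,T=wrist(); print(o["tool_pos"],np.round(o["contact_force"],2),T[:3,3])
s=512/396
for u,v in [(195,438),(120,462),(68,515),(270,462),(326,510)]:
    print([round(float(np.hypot(*(world(w,(u*s,(v-286)*s),z,T)[:2]-[.5827,-.0737]))),4) for z in (.03,.035,.04,.045,.05)])
print(proj(w,o["tool_pos"],T)/s+[0,286])
E
```

```text
[0.50627979 0.02459422 0.04009514] [ 0.21 -0.03 -0.54] [0.45650504 0.08887611 0.21243768]
[0.1391, 0.1409, 0.1427, 0.1445, 0.1464]
[0.1368, 0.1378, 0.1389, 0.14, 0.1412]
[0.1487, 0.1466, 0.1447, 0.1431, 0.1416]
[0.1348, 0.1359, 0.1371, 0.1383, 0.1396]
[0.15, 0.1481, 0.1464, 0.1449, 0.1436]
[196.61855384 456.50564   ]
```

>>> play_rows(series=[[0,[0,0,0.02],[0,0,0]],[0,[0,0,0],[0,0,0]]])

```text
t: 7.95
tool_pos: [0.5062, 0.0246, 0.039]
tool_rot: [-1.383, -2.821, 0.0]
contact_force: [-0.2, 1.0, -0.6]
opening: -0.0002
grip_force: 0.0
```

>>> play_rows(series=[[0,[0,0,0.02],[0,0,0]],[0,[0,0,0],[0,0,0]]])

```text
t: 8.2
tool_pos: [0.5062, 0.0246, 0.038]
tool_rot: [-1.383, -2.82, 0.0]
contact_force: [0.2, -0.2, -0.2]
opening: -0.0001
grip_force: 0.0
```

>>> play_rows(series=[[0,[0,0,0.02],[0,0,0]],[0,[0,0,0],[0,0,0]]])

```text
t: 8.45
tool_pos: [0.5062, 0.0246, 0.037]
tool_rot: [-1.383, -2.821, 0.0]
contact_force: [-0.8, 1.1, -0.7]
opening: 0.0002
grip_force: 0.0
```

```bash
python3 - <<'E'
from h import *
o,w,T=wrist(); d=imaging.get_image("scene")
p=proj(d,o["tool_pos"],np.linalg.inv(d["extrinsics"]));print(p)
q=proj(w,o["tool_pos"],T);print(q)
def crop(im,c,h): 
    x,y=int(c[0]),int(c[1]);return cv2.resize(im[y-h:y+h,x-h:x+h],(400,400),interpolation=3)
cv2.imwrite("pics/z.png",np.hstack([crop(d["color"],p,32),crop(w["color"],q,75)]))
E
```

```text
[268.22222653 175.55788198]
[254.21379988 220.45163203]
```

View pics/z.png

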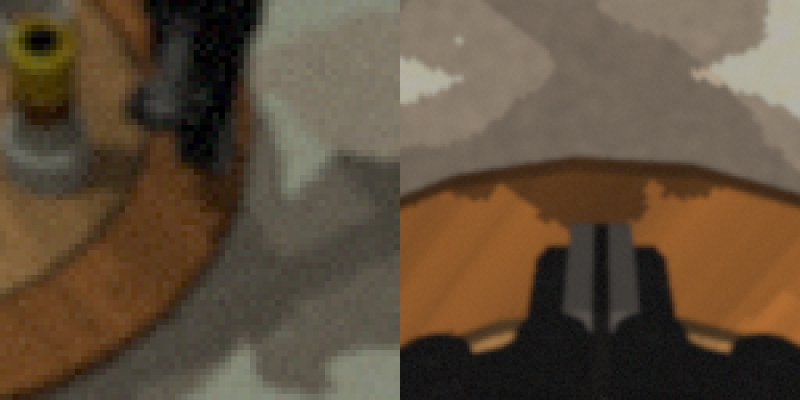

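```bash
python3 - <<'E'
from h import *
o,w,T=wrist(); M=R.from_rotvec(o["tool_rot"]).as_matrix()
for x in (0,.011):
  for h in (0,.005,.01,.015,.02): print(x,h,proj(w,o["tool_pos"]+M@[x,0,-h],T).round(1))
g=w["color"].mean(2); print(g[205:245,250:258].mean(1).round(0).tolist())
E
```

```text
0 0 [254.2 220.5]
0 0.005 [254.2 223.5]
0 0.01 [254.2 226.8]
0 0.015 [254.2 230.2]
0 0.02 [254.2 233.8]
0.011 0 [254.2 206.2]
0.011 0.005 [254.2 209. ]
0.011 0.01 [254.2 211.9]
0.011 0.015 [254.2 214.9]
0.011 0.02 [254.2 218.2]
[50.0, 43.0, 43.0, 46.0, 48.0, 54.0, 56.0, 56.0, 55.0, 55.0, 55.0, 55.0, 55.0, 55.0, 54.0, 55.0, 54.0, 53.0, 53.0, 53.0, 54.0, 54.0, 52.0, 48.0, 40.0, 35.0, 35.0, 35.0, 34.0, 34.0, 34.0, 33.0, 32.0, 34.0, 33.0, 34.0, 33.0, 32.0, 34.0, 33.0]
```

>>> play_rows(series=[[0,[0,0,0.02],[0,0,0]],[0,[0,0,0],[0,0,0]]])

```text
t: 8.85
tool_pos: [0.5062, 0.0246, 0.036]
tool_rot: [-1.383, -2.821, 0.0]
contact_force: [0.4, 0.5, -0.4]
opening: 0.0001
grip_force: 0.0
```

>>> play_rows(series=[[0,[0,0,0.03],[0,0,0]],[0,[0,0,0],[0,0,0]]])

```text
t: 9.1
tool_pos: [0.5061, 0.0246, 0.0344]
tool_rot: [-1.383, -2.82, 0.0]
contact_force: [-0.7, -0.4, -0.0]
opening: 0.0001
grip_force: 0.0
```

>>> play_rows(series=[[0,[0,0,0.03],[0,0,0]],[0,[0,0,0],[0,0,0]]])

```text
t: 9.35
tool_pos: [0.5062, 0.0246, 0.0329]
tool_rot: [-1.383, -2.82, 0.0]
contact_force: [-0.3, -0.1, -0.3]
opening: 0.0
grip_force: 0.0
```

>>> play_rows(series=[[0,[0,0,0.03],[0,0,0]],[0,[0,0,0],[0,0,0]]])

```text
t: 9.6
tool_pos: [0.5061, 0.0246, 0.0314]
tool_rot: [-1.383, -2.82, 0.0]
contact_force: [-0.4, -0.3, 0.1]
opening: -0.0001
grip_force: 0.0
```

```bash
python3 - <<'E'
from h import *
o,w,T=wrist(); d=imaging.get_image("scene")
M=R.from_rotvec(o["tool_rot"]).as_matrix();E=np.linalg.inv(d["extrinsics"])
f=6;x0,y0=235,140
im=cv2.resize(d["color"][y0:y0+66,x0:x0+66],(396,396),interpolation=3)
im=cv2.convertScaleAbs(im,alpha=2.2)
for h,c in ((0,(0,0,255)),(.01,(0,255,0)),(.02,(255,0,0))):
  q=(proj(d,o["tool_pos"]+M@[0,0,-h],E)-[x0,y0]+.5)*f; cv2.circle(im,tuple(int(v) for v in q),2,c,-1)
w2=cv2.convertScaleAbs(cv2.resize(w["color"][170:302,188:320],(396,396),interpolation=3),alpha=2)
cv2.imwrite("pics/z2.png",np.hstack([im,w2]))
E
```

```text
(no output)
```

View pics/z2.png

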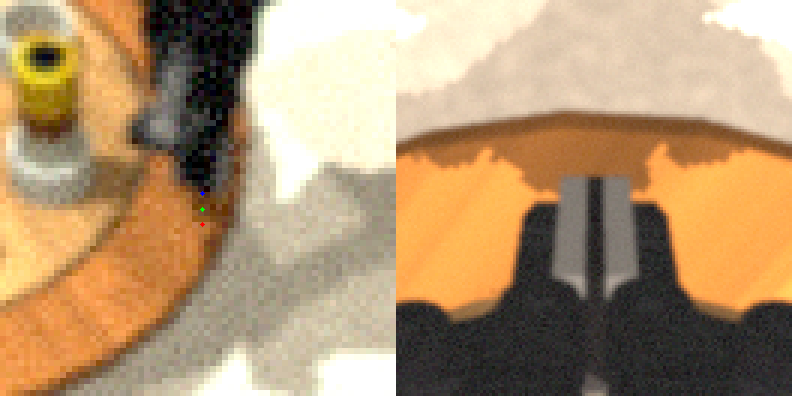

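The fingertips appear about 13–20 mm short of the reported TCP, so the rim has not been reached yet. I'll go on feeling for it.

>>> play_rows(series=[[0,[0,0,0.03],[0,0,0]],[0,[0,0,0],[0,0,0]]])

```text
t: 9.95
tool_pos: [0.5062, 0.0246, 0.03]
tool_rot: [-1.383, -2.82, 0.0]
contact_force: [-0.3, 0.0, -0.5]
opening: -0.0001
grip_force: 0.0
```

>>> play_rows(series=[[0,[0,0,0.03],[0,0,0]],[0,[0,0,0],[0,0,0]]])

```text
t: 10.2
tool_pos: [0.5061, 0.0246, 0.0284]
tool_rot: [-1.383, -2.82, 0.0]
contact_force: [0.2, 0.4, 0.0]
opening: -0.0002
grip_force: 0.0
```

>>> play_rows(series=[[0,[0,0,0.03],[0,0,0]],[0,[0,0,0],[0,0,0]]])

```text
t: 10.45
tool_pos: [0.5062, 0.0246, 0.0269]
tool_rot: [-1.383, -2.82, 0.0]
contact_force: [0.2, 0.4, 0.4]
opening: 0.0
grip_force: 0.0
```

>>> play_rows(series=[[0,[0,0,0.03],[0,0,0]],[0,[0,0,0],[0,0,0]]])

```text
t: 10.7
tool_pos: [0.5062, 0.0246, 0.0254]
tool_rot: [-1.383, -2.82, 0.0]
contact_force: [0.9, -0.3, -0.2]
opening: -0.0002
grip_force: 0.0
```

```bash
python3 - <<'E'
from h import *
o,w,T=wrist(); d=imaging.get_image("scene")
M=R.from_rotvec(o["tool_rot"]).as_matrix();E=np.linalg.inv(d["extrinsics"])
print(o["effort"].round(2))
f=6;x0,y0=225,125
im=cv2.resize(d["color"][y0:y0+66,x0:x0+66],(396,396),interpolation=3)
im=cv2.convertScaleAbs(im,alpha=3.5,beta=0)
for h,c in ((0,(0,0,255)),(.01,(0,255,0)),(.02,(255,0,0))):
  q=(proj(d,o["tool_pos"]+M@[0,0,-h],E)-[x0,y0]+.5)*f; cv2.circle(im,tuple(int(v) for v in q),2,c,-1)
w2=cv2.convertScaleAbs(cv2.resize(w["color"],(396,297)),alpha=2)
w2=np.vstack([w2,np.zeros((99,396,3),np.uint8)])
cv2.imwrite("pics/z3.png",np.hstack([im,w2]))
E
```

```text
[-0.000e+00 -3.019e+01 -3.240e+01 -0.000e+00 -1.000e-02 -0.000e+00]
```

View pics/z3.png

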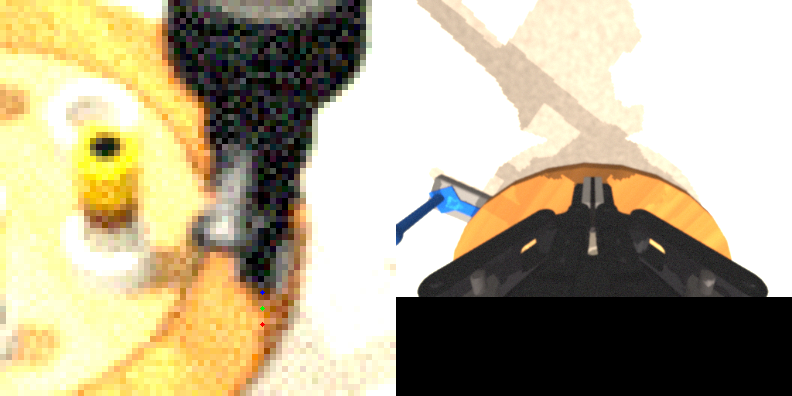

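The tips sit at about the 20 mm marker, so tip z is about 0.045. The shadow gap is shrinking, so contact should come within a few mm.

>>> play_rows(series=[[0,[0,0,0.02],[0,0,0]],[0,[0,0,0],[0,0,0]]])

```text
t: 11.05
tool_pos: [0.5062, 0.0246, 0.0245]
tool_rot: [-1.383, -2.821, 0.0]
contact_force: [-0.2, -0.2, -1.0]
opening: -0.0
grip_force: 0.0
```

>>> play_rows(series=[[0,[0,0,0.025],[0,0,0]],[0,[0,0,0],[0,0,0]]])

```text
t: 11.3
tool_pos: [0.5062, 0.0246, 0.0232]
tool_rot: [-1.383, -2.82, 0.0]
contact_force: [0.4, -1.6, 0.5]
opening: -0.0001
grip_force: 0.0
```

>>> play_rows(series=[[0,[0,0,0.025],[0,0,0]],[0,[0,0,0],[0,0,0]]])

```text
t: 11.55
tool_pos: [0.5062, 0.0246, 0.022]
tool_rot: [-1.383, -2.82, 0.0]
contact_force: [-0.7, 0.3, -0.4]
opening: 0.0002
grip_force: 0.0
```

>>> play_rows(series=[[0,[0,0,0.025],[0,0,0]],[0,[0,0,0],[0,0,0]]])

```text
t: 11.8
tool_pos: [0.5062, 0.0246, 0.0207]
tool_rot: [-1.383, -2.821, 0.0]
contact_force: [0.8, -0.5, -1.3]
opening: 0.0005
grip_force: 0.0
```

>>> play_rows(series=[[0,[0,0,0.04],[0,0,0]],[0,[0,0,0],[0,0,0]]])

```text
t: 12.05
tool_pos: [0.5065, 0.0246, 0.0192]
tool_rot: [1.383, 2.821, 0.0]
contact_force: [-0.4, -0.4, 1.8]
opening: 0.0
grip_force: 1.2
```

Contact at TCP z of about 0.019. I'll press further in small steps.

>>> play_rows(series=[[0,[0,0,0.02],[0,0,0]],[0,[0,0,0],[0,0,0]]])

```text
t: 12.3
tool_pos: [0.5066, 0.0247, 0.0185]
tool_rot: [1.383, 2.821, 0.0]
contact_force: [-1.8, 0.8, 5.2]
opening: 0.0001
grip_force: 2.8
```

>>> play_rows(series=[[0,[0,0,0.022],[0,0,0]],[0,[0,0,0],[0,0,0]]])

```text
t: 12.55
tool_pos: [0.5066, 0.0247, 0.0179]
tool_rot: [-1.383, -2.821, -0.0]
contact_force: [-3.9, 0.1, 8.2]
opening: -0.0002
grip_force: 4.3
```

>>> play_rows(series=[[0,[-0.0015,0.0872,0.01],[0,0,0.25]],[0,[-0.0015,0.0872,0],[0,0,0.25]],[0,[-0.0015,0.0872,0],[0,0,0.25]],[0,[-0.0015,0.0872,0],[0,0,0.25]]])

```text
t: 13.05
tool_pos: [0.5212, 0.0344, 0.0177]
tool_rot: [1.578, 2.717, 0.0]
contact_force: [-3.6, 0.8, 9.4]
opening: 0.0001
grip_force: 4.8
```

>>> play_rows(series=[[0,[-0.0034,0.1308,0],[0,0,0.375]],[0,[-0.0034,0.1308,0],[0,0,0.375]],[0,[-0.0034,0.1308,0],[0,0,0.375]],[0,[-0.0034,0.1308,0],[0,0,0.375]],[0,[-0.0034,0.1308,0],[0,0,0.375]],[0,[-0.0034,0.1308,0],[0,0,0.375]]])

```text
t: 13.8
tool_pos: [0.5581, 0.0482, 0.0178]
tool_rot: [1.984, 2.435, 0.0]
contact_force: [-4.1, 0.2, 8.1]
opening: 0.0001
grip_force: 4.5
```

```bash
cat > look.py <<'E'
from h import *
d=imaging.get_image("top"); c=np.array([.5827,-.0737]); im=d["color"].astype(int)
b,g,r=im[...,0],im[...,1],im[...,2]
def rep(n,m):
    k,_,st,ce=cv2.connectedComponentsWithStats(m.astype(np.uint8))
    for i in range(1,k):
        if st[i,4]>25:
            p=world(d,ce[i],.115)[:2]-c; print(n,st[i,4],ce[i].round(1),"r",np.hypot(*p).round(4),"ang",np.degrees(np.arctan2(p[1],p[0])).round(1))
rep("red",(r>110)&(g<45)&(b<45)); rep("yel",(r>90)&(g>90)&(b<50))
E
python3 look.py; python3 -c "
from h import *
to([.5,0,.1],90)"
```

```text
red 145 [367.6 239. ] r 0.0656 ang -142.2
yel 831 [364.5 165.1] r 0.0873 ang -23.1
yel 1123 [394.5 227.9] r 0.0908 ang -108.6
yel 32 [291.5 248.5] r 0.1176 ang 131.6
yel 70 [382.6 261.1] r 0.1088 ang -143.0
yel 205 [370.2 271.2] r 0.1142 ang -157.0
yel 98 [353.4 283.2] r 0.128 ang -172.4
t 13.85 pos [0.559  0.0483 0.018 ] yaw 101.6 tilt [ 0.002  0.    -1.   ] F [-3.01  0.58  9.  ] q6 -0.25
shift shares [-0.71  -1.347 -1.643] turn z 1.449
```

>>> play_rows(series=[[0,[-0.0034,0.1308,0],[0,0,0.375]],[0,[-0.0034,0.1308,0],[0,0,0.375]],[0,[-0.0034,0.1308,0],[0,0,0.375]],[0,[-0.0034,0.1308,0],[0,0,0.375]],[0,[-0.0034,0.1308,0],[0,0,0.375]],[0,[-0.0034,0.1308,0],[0,0,0.375]],[0,[-0.0034,0.1308,0],[0,0,0.375]],[0,[-0.0034,0.1308,0],[0,0,0.375]]])

```text
t: 14.85
tool_pos: [0.6101, 0.0477, 0.0178]
tool_rot: [2.446, 1.969, 0.0]
contact_force: [-3.2, -0.5, 8.4]
opening: 0.0001
grip_force: 4.3
```

>>> play_rows(series=[[0,[-0.0015,0.0872,0],[0,0,0.25]],[0,[0,0,0],[0,0,0]]])

```text
t: 15.1
tool_pos: [0.6149, 0.0465, 0.018]
tool_rot: [2.479, 1.927, 0.002]
contact_force: [-1.4, -0.2, 7.9]
opening: -0.0
grip_force: 4.0
```

```bash
python3 look.py|grep red
```

```text
red 137 [351.9 244.9] r 0.0653 ang -167.9
```

>>> play_rows(series=[[0,[-0.0015,0.13,0],[0,0,0.375]],[0,[0,0,0],[0,0,0]],[0,[0,0,-0.3],[0,0,0]],[0,[0,0,-1],[0,0,0]],[0,[0,0,-1],[0,0,0]],[0,[0,0,-1],[0,0,0]]])

```text
t: 15.9
tool_pos: [0.6194, 0.0453, 0.1828]
tool_rot: [-2.529, -1.863, 0.0]
contact_force: [0.8, -0.1, -0.7]
opening: 0.0001
grip_force: 0.0
```

```bash
python3 look.py|grep red; python3 -c "
from h import *
a=np.radians(-170.7)
to([.5827+.065*np.cos(a),-.0737+.065*np.sin(a),.17],99.3)"
```

```text
t 15.95 pos [0.6236 0.0452 0.1921] yaw 72.8 tilt [ 0.013 -0.001 -1.   ] F [ 2.84 -0.33  4.8 ] q6 0.25
shift shares [-3.096 -1.245  0.416] turn z -3.317
```

>>> play_rows(series=[[0.6,[-0.775,-0.31,-0.04],[0,0,-0.83]],[0.6,[0,0,0],[0,0,-0.83]],[0.6,[0,0,0],[0,0,-0.83]],[0.6,[0,0,0],[0,0,-0.83]],[0.6,[0,0,0],[0,0,0]]])

```text
t: 16.58
tool_pos: [0.5933, 0.0129, 0.1831]
tool_rot: [-2.035, -2.393, 0.0]
contact_force: [0.0, 0.7, 0.1]
opening: 0.0514
grip_force: 0.0
```

```bash
python3 look.py|grep red; python3 -c "
from h import *
a=np.radians(-170.7)
to([.5827+.065*np.cos(a),-.0737+.065*np.sin(a),.20],99.3)"
```

```text
red 33 [396.4  81. ] r 0.2694 ang -20.2
red 65 [318.5 237.1] r 0.07 ang 142.0
red 85 [418.8 247.8] r 0.1398 ang -115.3
red 171 [320.4 270.6] r 0.1172 ang 161.0
red 126 [415.4 288.3] r 0.1738 ang -136.9
red 56 [461.1 282. ] r 0.2233 ang -119.7
red 548 [311.1 357.8] r 0.2513 ang 168.9
red 113 [428.2 368.2] r 0.2813 ang -151.3
t 16.62 pos [0.5934 0.0129 0.1832] yaw 99.2 tilt [-0.  0. -1.] F [-0.74  0.74 -0.56] q6 -0.26
shift shares [-1.678 -1.787 -0.337] turn z -0.012
```

>>> play_rows(series=[[0.6,[-0.56,-0.595,-0.112],[0,0,0]],[0.6,[-0.56,-0.595,-0.112],[0,0,0]],[0.6,[-0.56,-0.595,-0.112],[0,0,0]],[0.6,[0,0,0],[0,0,0]]])

```text
t: 17.12
tool_pos: [0.5184, -0.0861, 0.2008]
tool_rot: [2.038, 2.389, 0.001]
contact_force: [0.0, 0.6, -0.8]
opening: 0.0512
grip_force: 0.0
```

```bash
python3 - <<'E'
from h import *
o,w,T=wrist(); print(o["tool_pos"].round(4))
im=w["color"].copy()
a=np.radians(-170.7);p=np.array([.5827+.065*np.cos(a),-.0737+.065*np.sin(a),.12])
print(proj(w,p,T),proj(w,o["tool_pos"],T))
m=((im[...,2]>90)&(im[...,1]<45)&(im[...,0]<45)).astype(np.uint8)
k,_,st,ce=cv2.connectedComponentsWithStats(m)
for i in range(1,k):
    if st[i,4]>80: print(st[i],ce[i].round(1),world(w,ce[i],.12,T).round(4))
cv2.imwrite("pics/w1.png",im)
E
```

```text
[ 0.5184 -0.0861  0.2008]
[254.48804155 184.04770149] [254.0883475  220.33967511]
[244 171  22  22 398] [254.4 181.4] [ 0.518  -0.0815  0.12  ]
```

View pics/w1.png

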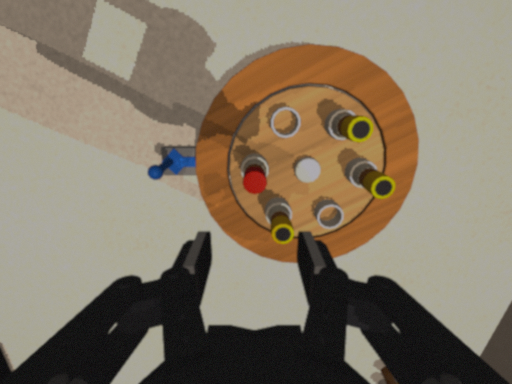

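```bash
python3 - <<'E'
from h import *
o,w,T=wrist()
h=world(w,(307,169),.062,T);b=world(w,(156,172),.072,T);r=world(w,(254.4,181.4),.12,T)
e=[world(w,p,.07,T) for p in ((286,122),(330,214))]
ang=lambda v:np.degrees(np.arctan2(v[1],v[0])).round(1)
print(h,b,r,*e); print(ang(b-h),ang(r-h),np.linalg.norm((b-h)[:2]),np.linalg.norm((r-h)[:2]),ang(e[0]-h),ang(e[1]-h),ang(e[1]-e[0]))
E
```

```text
[ 0.58169036 -0.07217371  0.062     ] [ 0.40495176 -0.1016871   0.072     ] [ 0.51846843 -0.08039193  0.12      ] [ 0.54471543 -0.02155648  0.07      ] [ 0.62085598 -0.1223122   0.07      ]
-170.5 -172.6 0.17918586202534148 0.06375383605770937 126.1 -52.0 -52.9
```

Red cap at (254,181), hub (307,169), pin ball (156,172): red is at about -173° against the pointer's -170.6°, which is about 2.5 mm off and within tolerance. The real tip sits at least 22 mm behind the reported TCP (rim felt at 0.019), so I'll grasp with the TCP at 0.063.

>>> play_rows(series=[[0.6,[0.102,0.008,0.4],[0,0,0]],[0.6,[0,0,0.6],[0,0,0]],[0.6,[0,0,0.6],[0,0,0]],[0.6,[0,0,0.4],[0,0,0]],[0.6,[0,0,0.2],[0,0,0]],[0.6,[0,0,0.1],[0,0,0]],[0.6,[0,0,0],[0,0,0]]])

```text
t: 18.1
tool_pos: [0.5191, -0.0795, 0.0855]
tool_rot: [2.033, 2.394, 0.001]
contact_force: [0.4, -0.8, 0.0]
opening: 0.0512
grip_force: 0.0
```

```bash
python3 - <<'E'
from h import *
to([.518,-.081,.063],99.3)
o,w,T=wrist(); d=imaging.get_image("scene")
cv2.imwrite("pics/w2.png",np.hstack([cv2.resize(w["color"][130:290,150:362],(424,320),interpolation=3),cv2.resize(d["color"][100:180,180:274],(376,320),interpolation=3)]))
E
```

```text
t 18.1 pos [ 0.5191 -0.0795  0.0855] yaw 99.3 tilt [ 0.001 -0.    -1.   ] F [ 0.37 -0.85  0.05] q6 -0.46
shift shares [-0.027 -0.027  0.451] turn z 0.002
```

View pics/w2.png

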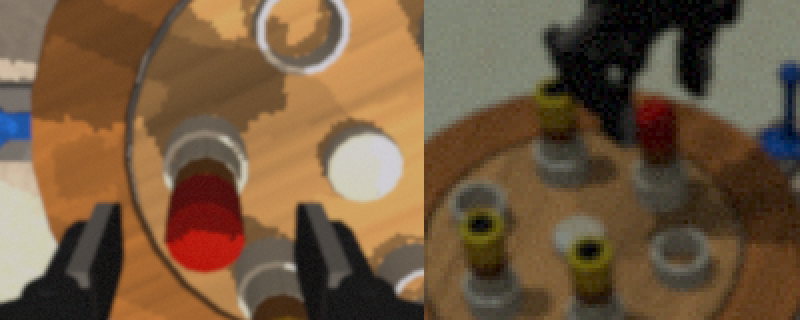

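Fingertips straddle the vial evenly (tips at x of about 120 and 298, vial at 205) and are still high on the cap. I'll lower another 22 mm and close.

>>> play_rows(series=[[0.6,[-0.027,-0.02,0.15],[0,0,0]],[0.6,[0,0,0.15],[0,0,0]],[0.6,[0,0,0.15],[0,0,0]],[0.6,[0,0,0],[0,0,0]]])

```text
t: 18.7
tool_pos: [0.517, -0.0807, 0.0613]
tool_rot: [-2.032, -2.393, 0.001]
contact_force: [0.2, -0.2, -0.7]
opening: 0.0513
grip_force: 0.0
```

>>> play_rows(series=[[0.35,[0,0,0],[0,0,0]],[0.2,[0,0,0],[0,0,0]],[0.2,[0,0,0],[0,0,0]],[0.2,[0,0,0],[0,0,0]]], force=25)

```text
t: 19.2
tool_pos: [0.5181, -0.0809, 0.0629]
tool_rot: [2.033, 2.394, 0.0]
contact_force: [0.5, -0.0, 1.0]
opening: 0.0246
grip_force: 24.6
```

>>> play_rows(series=[[0.2,[0,0,-0.2],[0,0,0]],[0.2,[0,0,-0.4],[0,0,0]],[0.2,[0,0,-0.6],[0,0,0]],[0.2,[0,0,-0.6],[0,0,0]],[0.2,[0,0,-0.6],[0,0,0]],[0.2,[0,0,-0.4],[0,0,0]],[0.2,[0,0,0],[0,0,0]]])

```text
t: 20.08
tool_pos: [0.5189, -0.0812, 0.2047]
tool_rot: [2.031, 2.392, 0.002]
contact_force: [-0.5, -0.1, -1.1]
opening: 0.0243
grip_force: 24.6
```

```bash
python3 - <<'E'
from h import *
to([.4475,.3279,.20])
d=imaging.get_image("top");cv2.imwrite("pics/t.png",d["color"])
# refine hole/stand from top and scene images: top-face corners at z=.04
c0=d["color"][230:310,80:160]; s=imaging.get_image("scene")["color"][225:290,340:410]
cv2.imwrite("pics/stand.png",cv2.convertScaleAbs(np.hstack([cv2.resize(c0,(400,400),interpolation=3),cv2.resize(s,(400,400),interpolation=3)]),alpha=2.5))
E
```

```text
t 20.07 pos [ 0.5189 -0.0812  0.2047] yaw 99.3 tilt [ 0.004 -0.001 -1.   ] F [-0.52 -0.06 -1.12] q6 -0.46
shift shares [ 8.305 -0.086  0.08 ] turn z None
```

View pics/stand.png

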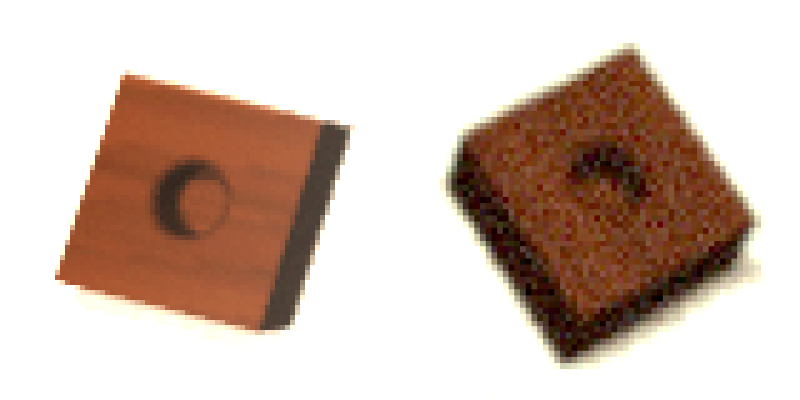

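Stand crop: in the top view, the hole centre is at (190,199) and the corner mean at (191,200). In the scene view the hole is near (606,179).

```bash
python3 - <<'E'
from h import *
t=imaging.get_image("top");s=imaging.get_image("scene")
for u,v in((190,199),(191,200)): print(world(t,(80+(u+.5)/5-.5,230+(v+.5)/5-.5),.04))
print(world(s,(340+206.5*70/400-.5,225+179.5*65/400-.5),.04))
E
```

```text
[0.44743352 0.32943136 0.04      ]
[0.44709923 0.32899737 0.04      ]
[0.44972341 0.32968165 0.04      ]
```

>>> play_rows(series=[[0.2,[0.6,0,0],[0,0,0]],[0.2,[0.92,0,0],[0,0,0]],[0.2,[0.92,0,0],[0,0,0]],[0.2,[0.92,0,0],[0,0,0]],[0.2,[0.92,0,0],[0,0,0]],[0.2,[0.92,0,0],[0,0,0]],[0.2,[0.5,0,0],[0,0,0]],[0.2,[0,0,0],[0,0,0]]])

```text
t: 21.28
tool_pos: [0.4706, 0.2014, 0.201]
tool_rot: [-2.029, -2.396, 0.003]
contact_force: [0.5, -0.2, -0.4]
opening: 0.0239
grip_force: 24.6
```

```bash
python3 - <<'E'
from h import *
to([.4475,.3279,.20])
o,w,T=wrist()
p=proj(w,np.array([.4475,.3279,.04]),T);print(p)
cv2.imwrite("pics/w3.png",cv2.resize(w["color"],(800,600),interpolation=3))
E
```

```text
t 21.27 pos [0.4706 0.2014 0.201 ] yaw 99.5 tilt [-0.003 -0.001 -1.   ] F [ 0.48 -0.18 -0.44] q6 0.09
shift shares [ 2.572 -0.039  0.02 ] turn z None
[252.79030266  56.71204792]
```

View pics/w3.png

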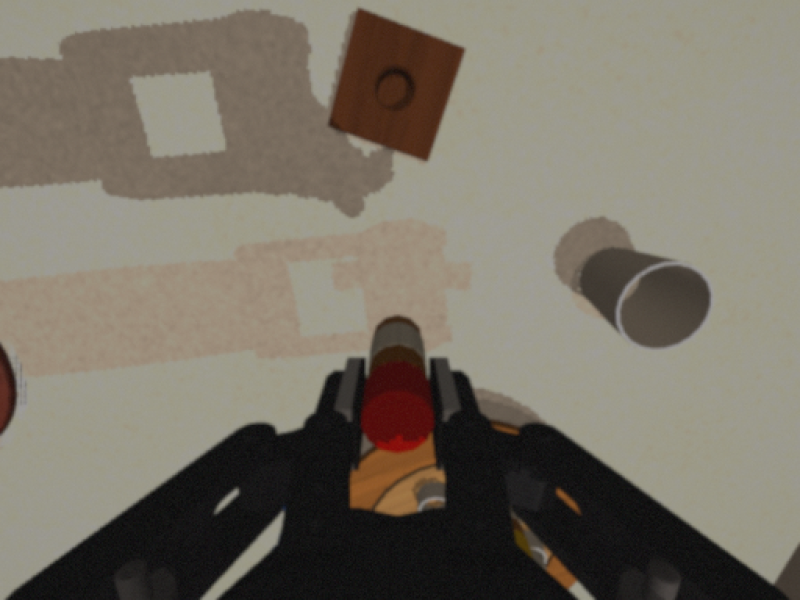

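```bash
python3 - <<'E'
from h import *
o,w,T=wrist(); H=w["hand_eye"]
P=lambda x,y,z: (proj(w,np.array([x,y,z]),H)+.5)*1.5625-.5
print("foot far edge",P(.012,0,.013),"foot center",P(0,0,.013)); print("cap top c",P(0,0,-.057),"near",P(-.0125,0,-.057),"dx1mm",P(.001,0,-.057)-P(0,0,-.057))
for x in (.006,.009,.012): print(x,P(x,0,.013),P(x,0,0.003),P(x,0,-.007))
im=w["color"][190:310].astype(int); m=((im[...,2]>70)&(im[...,1]<im[...,2]*.35)); ys,xs=np.nonzero(m&(np.arange(512)[None]>220)&(np.arange(512)[None]<290)); print(xs.min(),xs.max(),ys.min()+190,ys.max()+190)
print(w["color"][195:245,252:257].mean(1).round(0).astype(int).tolist())
E
```

```text
foot far edge [397.30371618 310.07645626] foot center [397.30045227 333.1178555 ]
cap top c [397.2536461  419.41066046] near [397.25016479 451.08830632] dx1mm [ 2.87536313e-04 -2.61418485e+00]
0.006 [397.30206825 321.70686778] [397.29739403 329.89814502] [397.29222958 338.94945076]
0.009 [397.30288816 315.91949221] [397.29823123 323.86182289] [397.29308329 332.64241388]
0.012 [397.30371618 310.07645626] [397.29907712 317.76454744] [397.29394632 326.26834264]
232 276 250 289
[[125, 144, 158], [126, 145, 158], [125, 145, 158], [124, 143, 158], [122, 141, 157], [119, 137, 152], [98, 115, 130], [62, 77, 92], [29, 45, 63], [19, 37, 56], [27, 41, 58], [42, 53, 65], [52, 62, 70], [57, 66, 72], [57, 66, 73], [57, 66, 72], [55, 65, 72], [56, 65, 71], [57, 66, 72], [56, 65, 72], [56, 66, 72], [56, 66, 72], [56, 65, 72], [57, 67, 73], [58, 69, 76], [50, 62, 72], [29, 43, 58], [19, 33, 53], [15, 32, 50], [16, 32, 51], [17, 32, 52], [15, 32, 52], [18, 33, 52], [13, 30, 51], [14, 31, 53], [12, 27, 57], [14, 22, 61], [13, 15, 60], [12, 13, 61], [13, 13, 61], [11, 11, 61], [13, 13, 61], [13, 16, 62], [11, 12, 62], [13, 14, 62], [12, 12, 62], [12, 13, 62], [13, 12, 62], [14, 15, 62], [14, 14, 63]]
```

Hole seen at (395,89), which matches the predicted position to within 1 mm, and the vial is held upright between the pads. I'll move above the hole and lower.

>>> play_rows(series=[[0.2,[0.6,-0.008,0],[0,0,0]],[0.2,[0.9,-0.008,0],[0,0,0]],[0.2,[0.713,-0.008,0],[0,0,0]],[0.2,[0.4,-0.008,0],[0,0,0]],[0.2,[0,0,0.7],[0,0,0]],[0.2,[0,0,0.9],[0,0,0]],[0.2,[0,0,0.8],[0,0,0]],[0.2,[0,0,0],[0,0,0]]])

```text
t: 22.38
tool_pos: [0.4465, 0.3264, 0.0784]
tool_rot: [-2.034, -2.391, 0.013]
contact_force: [0.4, -0.1, -0.1]
opening: 0.0238
grip_force: 24.7
```

>>> play_rows(series=[[0.2,[0,0,0.1],[0,0,0]],[0.2,[0,0,0.1],[0,0,0]],[0.2,[0,0,0],[0,0,0]],[0.2,[0,0,0],[0,0,0]]])

```text
t: 22.88
tool_pos: [0.4495, 0.3293, 0.0734]
tool_rot: [2.033, 2.394, 0.002]
contact_force: [0.4, -0.2, -0.1]
opening: 0.0242
grip_force: 24.7
```

```bash
python3 - <<'E'
from h import *
to([.4475,.330,.053],99.3)
o,w,T=wrist(); c=w["color"]; print(c[170:215,254].mean(1).round(0).astype(int).tolist())
H=w["hand_eye"]; 
for x in (.010,.012,.0145,.016): print(x,"foot",proj(w,np.array([x,0,.013]),H))
for p in ((.4475,.3285,.04),): print("hole c",proj(w,np.array(p),T), "far edge",proj(w,np.array(p)+.0135*np.array([-.16,.987,0]),T))
E
```

```text
t 22.88 pos [0.4495 0.3293 0.0734] yaw 99.3 tilt [ 0.001  0.001 -1.   ] F [ 0.44 -0.23 -0.1 ] q6 0.34
shift shares [ 0.02  -0.037  0.408] turn z 0.002
[30, 29, 28, 28, 27, 30, 28, 33, 28, 27, 32, 34, 32, 30, 30, 29, 28, 26, 32, 35, 45, 47, 40, 45, 46, 44, 46, 45, 37, 37, 31, 26, 27, 32, 31, 37, 51, 66, 70, 71, 68, 69, 69, 69, 69]
0.01 foot [254.09556245 200.765041  ]
0.012 foot [254.0959276  198.26802431]
0.0145 foot [254.09638744 195.12414098]
0.016 foot [254.09666517 193.22563164]
hole c [251.57977199 203.70298653] far edge [251.56427107 188.38487718]
```

>>> play_rows(series=[[0.2,[0.02,-0.037,0.1],[0,0,0]],[0.2,[0,0,0.14],[0,0,0]],[0.2,[0,0,0.1],[0,0,0]],[0.2,[0,0,0],[0,0,0]],[0.2,[0,0,0.04],[0,0,0]],[0.2,[0,0,0.04],[0,0,0]],[0.2,[0,0,0],[0,0,0]]])

```text
t: 23.8
tool_pos: [0.447, 0.3297, 0.0515]
tool_rot: [-2.034, -2.394, 0.0]
contact_force: [-0.8, -0.1, -0.9]
opening: 0.0238
grip_force: 24.7
```

>>> play_rows(series=[[0.2,[0,0,0.03],[0,0,0]],[0.2,[0,0,0.03],[0,0,0]],[0.2,[0,0,0],[0,0,0]]])

```text
t: 24.18
tool_pos: [0.4469, 0.3296, 0.0484]
tool_rot: [-2.034, -2.394, 0.001]
contact_force: [0.2, 0.6, -1.2]
opening: 0.0242
grip_force: 24.7
```

The foot is in the hole with no force. I'll go on down.

>>> play_rows(series=[[0.2,[0,0,0.05],[0,0,0]],[0.2,[0,0,0.05],[0,0,0]],[0.2,[0,0,0.05],[0,0,0]],[0.2,[0,0,0],[0,0,0]]])

```text
t: 24.68
tool_pos: [0.4467, 0.3296, 0.0406]
tool_rot: [-2.034, -2.394, 0.001]
contact_force: [0.2, 0.2, -0.8]
opening: 0.0241
grip_force: 24.7
```

>>> play_rows(series=[[0.2,[0,0,0.05],[0,0,0]],[0.2,[0,0,0.05],[0,0,0]],[0.2,[0,0,0.04],[0,0,0]],[0.2,[0,0,0],[0,0,0]]])

```text
t: 25.18
tool_pos: [0.4468, 0.3296, 0.0337]
tool_rot: [-2.034, -2.394, 0.001]
contact_force: [0.8, -0.4, -0.7]
opening: 0.0243
grip_force: 24.7
```

>>> play_rows(series=[[0.2,[0,0,0.04],[0,0,0]],[0.2,[0,0,0.03],[0,0,0]],[0.2,[0,0,0.02],[0,0,0]],[0.2,[0,0,0],[0,0,0]]])

```text
t: 25.68
tool_pos: [0.4469, 0.3297, 0.0294]
tool_rot: [-2.034, -2.394, 0.0]
contact_force: [-0.2, 0.4, -1.1]
opening: 0.0242
grip_force: 24.7
```

>>> play_rows(series=[[0.2,[0,0,0.015],[0,0,0]],[0.2,[0,0,0.015],[0,0,0]],[0.2,[0,0,0],[0,0,0]]])

```text
t: 26.05
tool_pos: [0.447, 0.3297, 0.028]
tool_rot: [-2.034, -2.394, 0.0]
contact_force: [0.8, 1.0, -0.7]
opening: 0.0243
grip_force: 24.7
```

>>> play_rows(series=[[0.35,[0,0,0],[0,0,0]],[0.5,[0,0,0],[0,0,0]],[0.6,[0,0,0],[0,0,0]],[0.6,[0,0,0],[0,0,0]],[0.6,[0,0,-0.2],[0,0,0]],[0.6,[0,0,-0.4],[0,0,0]],[0.6,[0,0,-0.8],[0,0,0]],[0.6,[0,0,-1],[0,0,0]]])

```text
t: 27.05
tool_pos: [0.4466, 0.3295, 0.1499]
tool_rot: [-2.034, -2.394, 0.001]
contact_force: [1.4, 0.7, -0.5]
opening: 0.0513
grip_force: 0.0
```

>>> play_rows(series=[[0.6,[0,0,-1],[0,0,0]],[0.6,[-0.9,0,0],[0,0,0]],[0.6,[-0.9,0,0],[0,0,0]],[0.6,[0,0,0],[0,0,0]],[0.6,[0,0,0],[0,0,0]]])

```text
t: 27.68
tool_pos: [0.4619, 0.2413, 0.1994]
tool_rot: [2.034, 2.394, 0.003]
contact_force: [-0.6, -0.7, 0.0]
opening: 0.0511
grip_force: 0.0
```

```bash
python3 - <<'E'
from h import *
o,w,T=wrist(); print(o["tool_pos"].round(3))
s=imaging.get_image("scene"); t=imaging.get_image("top")
for n,d,X in (("wrist",w,T),("scene",s,np.linalg.inv(s["extrinsics"])),("top",t,np.linalg.inv(t["extrinsics"]))):
    im=d["color"].astype(int); m=((im[...,2]>70)&(im[...,1]<im[...,2]*.3)&(im[...,0]<im[...,2]*.35)).astype(np.uint8)
    k,_,st,ce=cv2.connectedComponentsWithStats(m)
    print(n,"pred cap top",proj(d,np.array([.4475,.3285,.085]),X).round(1),"cap mid",proj(d,np.array([.4475,.3285,.074]),X).round(1))
    q=proj(d,np.array([.4475,.3285,.08]),X)
    for i in range(1,k):
        if st[i,4]>15 and np.linalg.norm(ce[i]-q)<40: print(st[i],ce[i].round(1),world(d,ce[i],.082,X).round(4))
E
python3 look.py | grep yel
```

```text
[0.462 0.241 0.199]
wrist pred cap top [253.9  93.3] cap mid [253.8  93.6]
[241  81  25  27 501] [253.2  93.8] [0.4469 0.328  0.082 ]
scene pred cap top [380.7 242. ] cap mid [379.5 244.7]
[375 237  12  12 106] [380.4 242.7] [0.4472 0.3284 0.082 ]
top pred cap top [108.6 268.6] cap mid [111.1 268.8]
yel 78 [324.7 156. ] r 0.0991 ang 22.1
yel 74 [342.5 170.8] r 0.0667 ang 4.1
yel 79 [311.7 189.2] r 0.0647 ang 64.0
yel 84 [380.5 223.7] r 0.0666 ang -110.7
yel 29 [370.2 270.8] r 0.1136 ang -156.8
```

The cap is where a fully seated vial should be in both the wrist and scene views. The yellow vials are in place and the carousel is about 3° from exact, so I'm handing in.

```bash
python3 -c "
from station import ctrl
print(ctrl.finish_job())"
```

```text
the job is handed in; nothing more can be done
None
```

I turned the carousel by its rim until the red-capped vial was in front (about 2–3° past the pointer line, within tolerance), stood the vial in the stand's hole, and handed the job in at about 28 s. The hand-in returned no verdict; the last camera check showed the vial fully seated and the yellow vials in place.

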